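# Strip down a dried glue-up

### The arm

A 7-joint arm with a two-finger parallel gripper is mounted at the origin on the work surface. World frame = base frame: x ahead of the robot, y to its left, z up, the work surface at z = 0. Lengths are in m, angles in rad, forces in N, time in s.
With the tool pointing down it reaches from about 0.4 to 0.875 m from the base axis. Payload 19.3 kg.
Tool frame: the origin (TCP) lies at the very end of the fingers, on their centre line; the grasp point (between the pads) lies 19 mm behind it; z points along the fingers, y is the line along which they close (so a half turn about z gives the same grasp; the last joint's range is limited). The gripper opens to 85 mm and grips with 20 to 120 N. Pads are 22 mm wide; open, the fingers measure 114 mm over their backs; the gripper's body (76 mm by 85 mm) begins 54 mm behind the grasp point. The pads swing forward as they close: fully open they stand 13 mm farther back than shut.
Start: joints at [1.05, 0.521, -0.036, 1.599, 0.021, 1.021, -0.113], TCP at [0.272, -0.563, 0.231] pointing down, gripper open.
Joint ranges: [-2.91, 2.91], [-0.3, 2.13], [-1.5, 1.42], [0.17, 2.43], [-1.26, 4.41], [0.16, 1.93], [-2.52, 2.52]. Speed limits (rad/s): [1.89, 1.89, 2.39, 2.39, 3.01, 3.01, 3.01].

### API

Orientations are given as [roll, pitch, yaw] about the fixed x, y, z axes, in that order (R = Rz(yaw) Ry(pitch) Rx(roll)).
In Python, from workcell import bot gives the robot as it stands.
- The arm moves only by the tool carry_out, never from a script. Its argument "rows" is a list that holds one entry, the list of rows, each a list of 4 numbers: the shift along the tool's x, y, z in m, then the turn about the tool's z in degrees. In form: [[[x, y, z, twist], ...]]. A call has 1 to 12 rows; each row is the pose to reach, as a shift and turn from the pose commanded when the call began, along the tool's axes at that moment; what a row does not reach only later rows make up. A row lasts 1/12 s, in which the tool goes at most 41.7 mm and 7.16 degrees, less where a joint would pass 70% of its speed; a pose out of reach is approached as far as the arm can. A call with a gripper value outside its range is refused whole. "grip" is the finger opening in m, from 0 to 0.0854, set as the call begins (left out, the last holds). The fingers move at their own pace and stop on an object; "grip_force" is the grip in N (left out, the last holds). Time passes only in rows, so rows that repeat a pose let the fingers close. It gives the time, the measured TCP pose, the force, the opening and the grip force at its end, in the units of the state.
- bot.observe(): the state, without advancing time (a new reading comes with each control period).
- bot.grab_frame(name): name is "scene" or "top"; returns a dict with "pixels" (400x640x3 uint8, red, green, blue), "K" (3x3 intrinsics, pixels), "pose" (4x4, takes a point from camera to world coordinates). Camera axes: x right, y down, z forward; pixel columns grow to the right and rows downward; lengths in m; the calibration is good to about 2 mm. A picture is of the moment at which its call begins. There is no depth.
- bot.job_done(): hands the job in; it is judged then, once.
Trained networks look in a picture, given as the dict that the camera call returned (one of the last four; its "shot" number tells which), for a name from the list of things; names that differ only in an ending like _2 or _b are one class to them, and where a whole thing is asked for, a point or a joint stands for the part that bears it (a point fixed in the world has none). Each returns a list of dicts, best first, with "conf" (0 to 1); they miss things now and then, are a little off and sometimes report something else, mostly with a low value. They report only what shows in the picture. A call takes as long as a camera call. They do not tell look-alikes from the thing itself.
- bot.look_for(picture, label): "position" ([column, row] in pixels, amid what is visible of it).
- bot.regions_of(picture, label): "region" (400x640 bool, what is visible of it) and "position" ([column, row] in pixels, amid what is visible of it).
- bot.spot_point(picture, label): "position" ([column, row] in pixels: a listed point, or the origin of a listed thing).
The state is a dict: "clock": time; "qpos": joint angles; "qd": joint speeds; "joint_efforts": joint torques, N m; "position": TCP position; "tool_rot": TCP orientation; "force": force on the tool from outside, world axes, zero at the start; "moment": the same for the moment, N m; "grip_width": finger opening in m; "finger_force": force on a finger pad.
Only numpy, scipy, OpenCV 4.12 (cv2) and the standard library are available. Lean on these libraries where they do the work, as an engineer would, in place of code of your own. Each camera call takes 0.05 s, during which the arm holds its last target. There are 200 camera calls.

### The job

The glue has dried, so strip the press stack down from the top: first put the two steel weights upright in their wooden blocks, the large one in the wide recess and the small one in the narrow recess, then lay the caul flat in its tray, and last lay the laminated blank flat and centred across the two drying strips, so that it bridges them squarely. Set the weights down gently, never dropping them or tipping them over, and leave the glue bottle and the tape measure alone.

Things in the scene. Friction and masses are not known exactly. Their poses are not given: they have to be found in the camera images.
- weight_large_center (a point): The large polished steel weight: an upright cylinder 38 mm across up to 50 mm, then a neck and a round knob 28 mm across; 66 mm tall in all, about 0.5 kg. This point is on its axis, half-way up (33 mm above its base). At the start it stands on the caul near one end (either end), base about 74 mm above the bench, with the small weight about 100 mm away.
- weight_small_center (a point): The small polished steel weight: an upright cylinder 28 mm across up to 36 mm, then a neck and a knob 20 mm across; 50 mm tall in all, about 0.2 kg. This point is on its axis, half-way up (25 mm above its base). At the start it stands on the caul near the other end, base about 74 mm above the bench.
- caul_center (a point): The caul (pressing batten): a plain pale wooden bar 190 mm (its x) x 44 mm (its y) x 28 mm high, about 0.16 kg. This point is at its middle, half-way up. At the start it lies lengthwise on the blank under the two weights, underside 46 mm above the bench.
- blank_center (a point): The glued-up blank: a wooden bar of three laminations (dark, pale, dark), 240 mm (its x) x 46 mm (its y) x 36 mm high, about 0.19 kg. This point is at its middle, half-way up. At the start it lies under the caul, its dark ends standing out 25 mm past the caul, on a fixed white gluing board 270 x 100 mm, 10 mm thick. The glue is dry: nothing sticks.
- seat_large: Fixed square wooden block 90 x 90 mm, 22 mm high, with a round felt-floored recess 54 mm across and 10 mm deep for the large weight. Origin under its centre on the bench, z up; recess floor at 12 mm, rim at 22 mm. Fingers are too thick to go down into the recess beside the weight, so the weight is best held at least 30 mm above its base.
- seat_small: Fixed square wooden block 90 x 90 mm, 22 mm high, like the other but with a narrower recess, 42 mm across and 10 mm deep, for the small weight. Origin under its centre on the bench, z up; recess floor at 12 mm, rim at 22 mm. Same advice on holding the weight.
- caul_tray: Fixed shallow plywood tray for the caul, 232 x 88 mm outside, long side along its x. Floor 12 mm above the bench, walls 10 mm thick up to 32 mm: across both ends, and for about 46 mm along the sides at each corner; the middle 140 mm of both long sides is open for the fingers. Inside 212 x 68 mm. Origin under its centre on the bench.
- stickers: Two fixed parallel wooden drying strips (stickers), each 22 x 110 mm and 18 mm high, lying across this body's x axis at 70 mm either side of the origin, with bare bench between. Origin on the bench midway between them; x runs from strip to strip, the direction in which the blank must lie.
- glue_bottle: Bystander: white round glue bottle, 54 mm across, 160 mm tall, standing on the bench beyond the work. Origin at the centre of its base. To be left alone.
- tape_measure: Bystander: yellow and black tape measure, about 68 x 34 x 62 mm, standing on the bench beyond the work. Origin at the centre of its underside. To be left alone.
Things that resemble listed ones, but are neither listed nor needed, are in the scene too. Leave any green or yellow look-alike of the seat_small alone.

How it is judged:
By the outcome, as a careful person would: the job done as asked, in the order asked, and still so for the second after the job is handed in, with the robot touching nothing.
It also fails if it takes over 112 s, if anything falls off the work surface, if the arm or the gripper's body presses on something with over 40 N, if the wrist force passes 120 N, or if a joint passes its speed limit or range.

## Working session

There is one attempt and no reset: what is moved stays moved. The work goes in short steps, Python scripts to look and compute and a tool call to move; the robot and the scene stay as the last step left them, time stands still between calls to the robot, and variables do not carry over. Pictures are saved under pics/ and viewed, at most 14 in all, crops included, and the job is handed in when it is done.

Besides the shell and the picture viewer there is one more tool, called after ">>>" by a JSON object that holds its "op" and its "data", one argument or row to a line. carry_out: Moves the arm, as the interface text tells. Its arguments: {"type":"object","properties":{"rows":{"type":"array","items":{"type":"array","items":{"type":"array","items":{"type":"number"}}}},"grip":{"type":"number"},"grip_force":{"type":"number"}},"required":["rows"]}

```bash
mkdir -p pics; cat > h.py <<'E'
import numpy as np, cv2
from workcell import bot
def save(f,n,crop=None,s=1):
    p=f["pixels"][:,:,::-1]
    if crop: a,b,c,d=crop; p=p[b:d,a:c]
    cv2.imwrite("pics/"+n,cv2.resize(p,None,fx=s,fy=s,interpolation=cv2.INTER_CUBIC))
def ray(f,uv,z):
    T=np.array(f["pose"]);K=np.array(f["K"])
    d=T[:3,:3]@np.linalg.solve(K,[uv[0],uv[1],1.]);o=T[:3,3]
    return (o+d*(z-o[2])/d[2])[:3]
def proj(f,P):
    T=np.array(f["pose"]);K=np.array(f["K"]);c=K@(T[:3,:3].T@(np.array(P)-T[:3,3]));return c[:2]/c[2]
E
python3 - <<'E'
from h import *
print(bot.observe())
Z=dict(weight_large_center=.107,weight_small_center=.099,caul_center=.06,blank_center=.028,seat_large=0,seat_small=0,caul_tray=0,stickers=0,glue_bottle=0,tape_measure=0)
for n in("top","scene"):
    f=bot.grab_frame(n);save(f,n+"0.png");print(n,np.array(f["pose"])[:3,3].round(3))
    for l,z in Z.items():
        for r in bot.spot_point(f,l)[:4]: print(l,round(r["conf"],2),np.round(r["position"]),ray(f,r["position"],z).round(4))
E
```

```text
{'clock': 0.0, 'qpos': array([ 1.0497712 ,  0.52203311, -0.03634024,  1.59998798,  0.02122566,
        1.02111107, -0.11282365]), 'qd': array([ 1.05408687e-03,  8.71121916e-04,  5.59367246e-06,  1.57182974e-03,
        7.54000960e-05, -1.57419471e-03,  1.30065984e-03]), 'joint_efforts': array([ 1.84137796e-03, -9.27096248e+01,  1.98042780e+00, -3.69940639e+01,
        1.78422761e-02,  8.24717368e-03,  4.46626484e-05]), 'position': array([ 0.27213905, -0.56226966,  0.23072087]), 'tool_rot': array([-3.14044312e+00,  9.79280354e-05,  4.50815736e-01]), 'force': array([ 0.02439576,  0.90303936, -0.1434901 ]), 'moment': array([-0.01032764, -0.0139508 ,  0.01399028]), 'finger_force': 0.0, 'grip_width': 0.08553130293153755}
top [0.323 0.074 1.461]
weight_small_center 0.57 [395. 214.] [ 0.5295 -0.1902  0.099 ]
caul_center 0.72 [393. 197.] [ 0.5885 -0.1923  0.06  ]
blank_center 0.79 [388. 200.] [ 0.5869 -0.1815  0.028 ]
seat_large 0.79 [328. 208.] [0.5579 0.0071 0.    ]
seat_small 0.96 [156. 268.] [0.3537 0.551  0.    ]
seat_small 0.88 [166. 209.] [0.5419 0.535  0.    ]
seat_small 0.8 [226. 26
[... 307 characters left out ...]
0.212   0.107 ]
weight_small_center 0.64 [216. 198.] [ 0.536 -0.198  0.099]
caul_center 0.92 [214. 217.] [ 0.5686 -0.2086  0.06  ]
blank_center 0.61 [217. 229.] [ 0.5822 -0.2058  0.028 ]
seat_large 0.73 [294. 224.] [0.5708 0.0119 0.    ]
seat_small 0.88 [470. 234.] [0.7017 0.4916 0.    ]
seat_small 0.74 [440. 165.] [0.3466 0.5501 0.    ]
seat_small 0.7 [409. 201.] [0.5244 0.3764 0.    ]
seat_small 0.66 [383. 171.] [0.3495 0.343  0.    ]
caul_tray 0.69 [356. 212.] [0.5496 0.1987 0.    ]
caul_tray 0.58 [158. 217.] [ 0.4645 -0.3894  0.    ]
stickers 0.74 [159. 219.] [ 0.4739 -0.3845  0.    ]
glue_bottle 0.93 [421. 244.] [0.7147 0.3423 0.    ]
tape_measure 0.84 [279. 282.] [ 0.782 -0.051  0.   ]
```

View pics/top0.png

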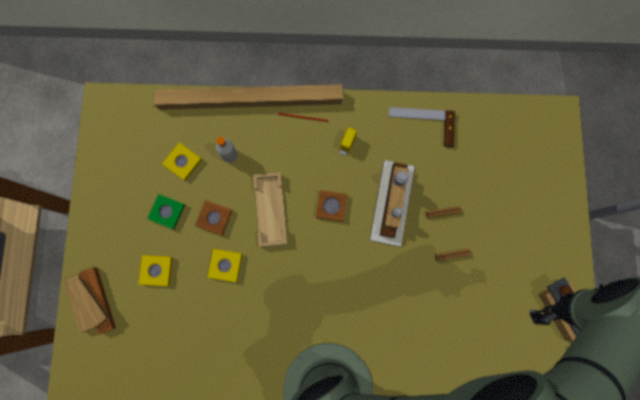

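View pics/scene0.png

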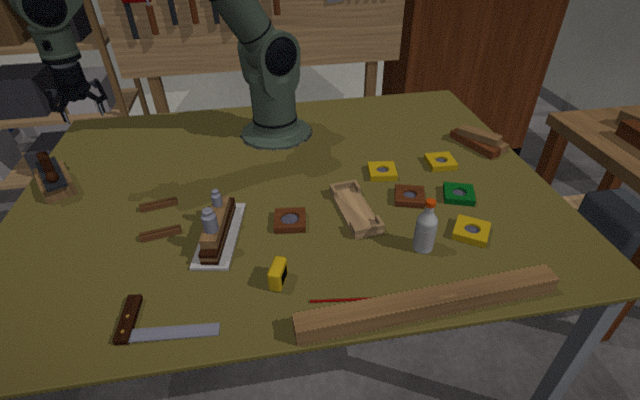

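Candidates:
- **seat_small:** brown block at top (214,218). The look-alikes are green (166,211) and yellow (182,161), (155,270) and (225,265).
- **seat_large:** brown block at (332,206).
- **Weights:** at (400,178) and (397,212).
- **Strips:** at (443,212) and (453,255).

I'll check these in close crops.

```bash
python3 - <<'E'
from h import *
f=bot.grab_frame("top");save(f,"tA.png",(365,150,475,270),5);save(f,"tB.png",(195,165,350,255),5)
g=bot.grab_frame("scene");save(g,"sA.png",(130,180,310,280),4.4)
np.savez("cam.npz",tK=f["K"],tp=f["pose"],sK=g["K"],sp=g["pose"])
for n,q in(("top",f),("scene",g)):
  for l in("weight_large_center","weight_small_center","caul_center","blank_center","seat_large","seat_small","caul_tray","stickers"):
    for r in bot.regions_of(q,l)[:3]:
        m=r["region"].astype(np.uint8);c=max(cv2.findContours(m,0,2)[0],key=len);print(n,l,round(r["conf"],2),m.sum(),np.round(cv2.minAreaRect(c)[0],1),np.round(cv2.minAreaRect(c)[1],1),round(cv2.minAreaRect(c)[2]))
E
```

```text
top weight_large_center 0.73 152 [399.8 178.2] [11.3 14.8] 45
top caul_center 0.88 629 [394.9 205.1] [15.3 44.9] 9
top caul_center 0.46 364 [225.7 149.6] [27.8 15.9] 59
top blank_center 0.67 279 [387.7 232.1] [16.4 12.3] 18
top seat_large 0.96 744 [330.7 206.4] [27.4 28.1] 6
top seat_large 0.73 152 [400.5 178.5] [11.3 14.1] 45
top seat_small 0.95 866 [224.4 265.4] [30.6 29.3] 9
top seat_small 0.83 844 [165.7 211.6] [30.3 28.8] 23
top seat_small 0.8 811 [213.6 218. ] [29.  28.6] 21
top caul_tray 0.96 1987 [269.5 209.7] [72.5 28.1] 85
top stickers 0.8 467 [452.1 255.2] [ 7.1 34.6] 83
top stickers 0.26 789 [331.2 206.4] [27.8 29.3] 7
scene weight_large_center 0.75 385 [209.3 219.9] [27.1 16.1] 81
scene weight_large_center 0.29 812 [289.5 220. ] [26. 31.] 90
scene weight_small_center 0.71 156 [216.  196.7] [17.8 10. ] 81
scene caul_center 0.95 716 [214.2 221.4] [21.  58.4] 16
scene blank_center 0.83 707 [222.1 233.7] [22.5 74.3] 30
scene blank_center 0.16 389 [209.4 219.9] [27.6 15.8] 76
scene seat_large 0.65 817 [289.5 220. ] [26. 31.] 90
scene seat_small 0.9 556 [382.5 170.5] [19. 29.] 90
scene seat_small 0.8 697 [409.9 195.2] [31.4 23.7] 5
scene seat_small 0.78 914 [471.1 230.1] [35.2 26.9] 14
scene caul_tray 0.91 1745 [356.9 207.5] [65.7 33.5] 62
scene caul_tray 0.31 547 [277.4 273.5] [18.  35.4] 18
scene stickers 0.96 654 [159.9 232.5] [ 9.7 41.2] 75
```

View pics/tA.png

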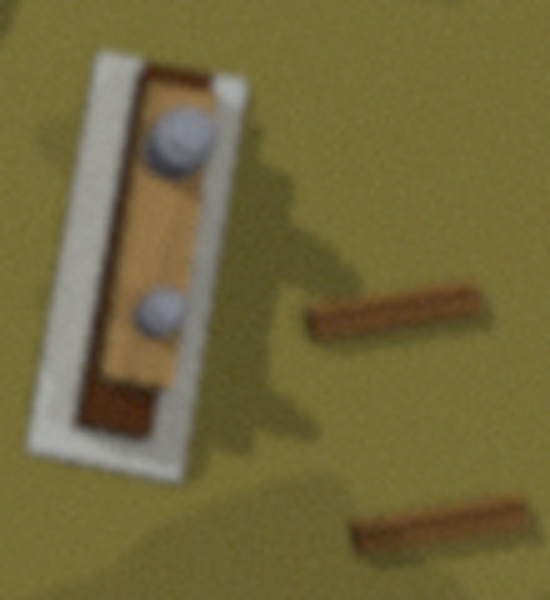

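View pics/tB.png

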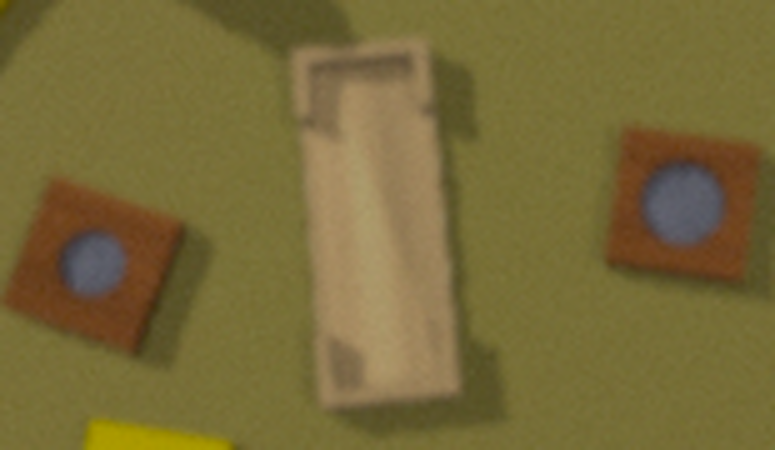

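View pics/sA.png

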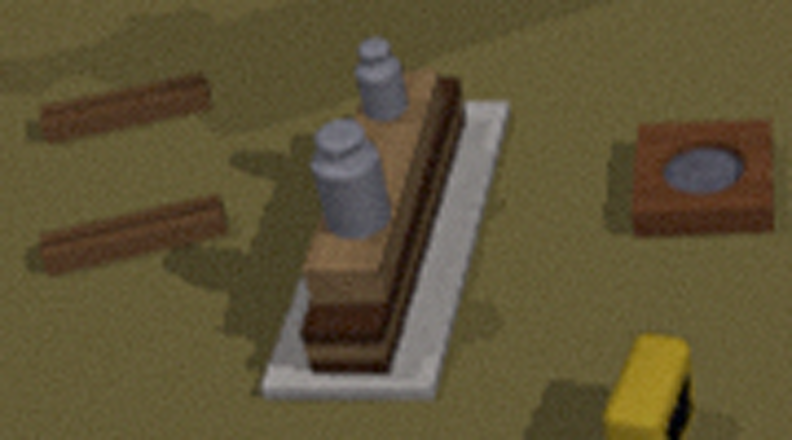

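```bash
cat > fit.py <<'E'
from h import *
from scipy.optimize import least_squares
c=np.load("cam.npz");F={"t":dict(K=c["tK"],pose=c["tp"]),"s":dict(K=c["sK"],pose=c["sp"])}
C={"A":("t",365,150,5),"B":("t",195,165,5),"S":("s",130,180,4.4)}
def uv(k,a,b):
    v,x,y,s=C[k];return F[v],np.array([(a+.5)/s-.5+x,(b+.5)/s-.5+y])
def fit(name,pts,yaw=True,g=(.55,0,0)):
    obs=[(*uv(k,a,b),np.array([x,y,z])/1000) for k,a,b,x,y,z in pts]
    def res(p):
        r=[]
        for f,q,L in obs:
            cs,sn=np.cos(p[2]),np.sin(p[2]);W=[p[0]+cs*L[0]-sn*L[1],p[1]+sn*L[0]+cs*L[1],L[2]]
            r+=list(proj(f,W)-q)
        return np.array(r+([] if yaw else [p[2]]))
    s=least_squares(res,g,loss="soft_l1");print(name,s.x[:2].round(4),"yaw",round(np.degrees(s.x[2]),1),"rms px",np.sqrt(np.mean(res(s.x)**2)).round(2),"max",abs(res(s.x)).max().round(1))
    return s.x
if __name__=="__main__":
    fit("caul",[("A",146,78,95,22,74),("A",214,92,95,-22,74),("A",102,380,-95,22,74),("A",174,390,-95,-22,74),("S",384,270,95,22,74),("S",308,265,95,-22,74),("S",438,72,-95,22,74)])
    fit("blank",[("A",150,64,120,23,46),("A",212,74,120,-23,46),("A",78,428,-120,23,10),("A",150,438,-120,-23,10),("S",303,338,120,-23,46),("S",388,342,120,23,46),("S",308,368,120,-23,10),("S",388,373,120,23,10)])
    fit("stickers",[("A",304,311,81,55,18),("A",475,285,81,-55,18),("A",313,341,59,55,0),("A",483,308,59,-55,0),("A",350,522,-59,55,18),("A",523,496,-59,-55,18),("A",358,553,-81,55,0),("A",533,520,-81,-55,0),("S",48,272,81,-55,0),("S",228,232,81,55,0),("S",40,233,59,-55,18),("S",218,197,59,55,18),("S",48,142,-59,-55,0),("S",212,107,-59,55,0),("S",40,108,-81,-55,18),("S",205,73,-81,55,18)])
    fit("tray",[("B",292,48,116,44,32),("B",428,38,116,-44,32),("B",462,395,-116,-44,32),("B",325,408,-116,44,32)])
    fit("seatL",[("B",684,204,0,0,17),("S",703,170,0,0,17)],False)
    fit("seatL corners",[("B",625,127,45,45,22),("B",763,147,45,-45,22),("B",742,283,-45,-45,15),("B",606,265,-45,45,15)])
    fit("seatS",[("B",93,264,0,0,17)],False)
    fit("seatS corners",[("B",50,178,45,45,22),("B",185,218,45,-45,22),("B",135,353,-45,-45,15),("B",4,305,-45,45,22)])
    fit("wL",[("A",186,133,0,0,126),("S",342,135,0,0,128)],False)
    fit("wL scene base",[("S",352,218,0,0,80)],False)
    fit("wS",[("A",163,303,0,0,114),("S",374,49,0,0,114)],False)
    fit("wS scene body",[("S",383,95,0,0,90)],False)
E
python3 fit.py
```

```text
caul [ 0.5885 -0.201 ] yaw -8.3 rms px 0.64 max 1.9
blank [ 0.5862 -0.2023] yaw -9.3 rms px 1.14 max 2.8
stickers [ 0.4834 -0.379 ] yaw 10.5 rms px 1.09 max 2.5
tray [0.5475 0.1955] yaw 7.4 rms px 0.26 max 0.5
seatL [ 0.5637 -0.0012] yaw 0.0 rms px 0.36 max 0.7
seatL corners [ 0.5641 -0.0012] yaw -6.9 rms px 0.17 max 0.3
seatS [0.5166 0.3772] yaw 0.0 rms px 0.0 max 0.0
seatS corners [0.5167 0.3762] yaw -16.9 rms px 0.37 max 0.6
wL [ 0.6389 -0.2087] yaw 0.0 rms px 1.67 max 3.6
wL scene base [ 0.6423 -0.2124] yaw 0.0 rms px 0.0 max 0.0
wS [ 0.5371 -0.1967] yaw 0.0 rms px 1.57 max 3.3
wS scene body [ 0.5381 -0.1971] yaw 0.0 rms px 0.0 max 0.0
```

```bash
cat > legs.py <<'E'
from h import *
def legs(W,p=None,yaw=None):
    s=bot.observe()
    p=s["position"] if p is None else p; yaw=np.degrees(s["tool_rot"][2]) if yaw is None else yaw
    for x,y,z,t in W:
        d=np.array([x,y,z])-p;a=np.radians(yaw);c,n=np.cos(a),np.sin(a)
        v=np.round([c*d[0]+n*d[1],n*d[0]-c*d[1],-d[2]],4)
        print((x,y,z,t),"->",v.tolist(),round(yaw-t,1),"rows",round(np.linalg.norm(d)/.0417,1),round(abs(yaw-t)/7.16,1));p=np.array([x,y,z]);yaw=t
E
python3 - <<'E'
from legs import *
legs([(.641,-.2095,.2,-8.3),(.641,-.2095,.089,-8.3),(.641,-.2095,.2,-8.3),(.564,-.001,.16,-8.3),(.564,-.001,.028,-8.3),(.564,-.001,.17,-8.3),(.5378,-.1965,.17,-8.3),(.5378,-.1965,.085,-8.3),(.5378,-.1965,.17,-8.3),(.5165,.377,.17,-8.3),(.5165,.377,.024,-8.3)])
E
```

```text
(0.641, -0.2095, 0.2, -8.3) -> [0.4857, -0.1572, 0.0313] 34.1 rows 12.3 4.8
(0.641, -0.2095, 0.089, -8.3) -> [0.0, -0.0, 0.111] 0.0 rows 2.7 0.0
(0.641, -0.2095, 0.2, -8.3) -> [0.0, -0.0, -0.111] 0.0 rows 2.7 0.0
(0.564, -0.001, 0.16, -8.3) -> [-0.1063, -0.1952, 0.04] 0.0 rows 5.4 0.0
(0.564, -0.001, 0.028, -8.3) -> [0.0, -0.0, 0.132] 0.0 rows 3.2 0.0
(0.564, -0.001, 0.17, -8.3) -> [0.0, -0.0, -0.142] 0.0 rows 3.4 0.0
(0.5378, -0.1965, 0.17, -8.3) -> [0.0023, 0.1972, -0.0] 0.0 rows 4.7 0.0
(0.5378, -0.1965, 0.085, -8.3) -> [0.0, -0.0, 0.085] 0.0 rows 2.0 0.0
(0.5378, -0.1965, 0.17, -8.3) -> [0.0, -0.0, -0.085] 0.0 rows 2.0 0.0
(0.5165, 0.377, 0.17, -8.3) -> [-0.1039, -0.5644, -0.0] 0.0 rows 13.8 0.0
(0.5165, 0.377, 0.024, -8.3) -> [0.0, -0.0, 0.146] 0.0 rows 3.5 0.0
```

>>> {"op": "carry_out", "data": {
  "rows": [
    [[0.03,-0.01,0.002,7],[0.067,-0.022,0.005,14],[0.105,-0.034,0.007,21],[0.143,-0.046,0.009,28],[0.18,-0.058,0.012,34.1],[0.218,-0.07,0.014,34.1],[0.256,-0.083,0.016,34.1],[0.294,-0.095,0.019,34.1],[0.331,-0.107,0.021,34.1],[0.369,-0.119,0.024,34.1],[0.407,-0.132,0.026,34.1],[0.44,-0.143,0.028,34.1]]
  ],
  "grip": 0.0854,
  "grip_force": 60
}}

```text
clock: 3.0
position: [0.6078, -0.2396, 0.2032]
tool_rot: [-3.141, -0.0, -0.143]
force: [-0.1, 1.0, 0.7]
grip_width: 0.0854
finger_force: 0.0
```

```bash
python3 - <<'E'
from legs import *
legs([(.641,-.2095,.2,-8.3)])
E
```

```text
(0.641, -0.2095, 0.2, -8.3) -> [0.0286, -0.0346, 0.0032] 0.1 rows 1.1 0.0
```

>>> {"op": "carry_out", "data": {
  "rows": [
    [[0.015,-0.018,0.002,0],[0.0286,-0.0346,0.003,0],[0.0286,-0.0346,0.003,0],[0.0286,-0.0346,0.003,0]]
  ]
}}

```text
clock: 3.33
position: [0.6398, -0.2109, 0.1998]
tool_rot: [-3.141, 0.0, -0.142]
force: [-0.7, -1.1, 0.7]
grip_width: 0.0855
finger_force: 0.0
```

```bash
python3 - <<'E'
from legs import *
f=bot.grab_frame("scene");save(f,"g1.png",(140,130,300,280),4)
legs([(.641,-.2095,.089,-8.3)])
E
```

```text
(0.641, -0.2095, 0.089, -8.3) -> [0.0015, -0.0029, 0.1111] 0.0 rows 2.7 0.0
```

View pics/g1.png

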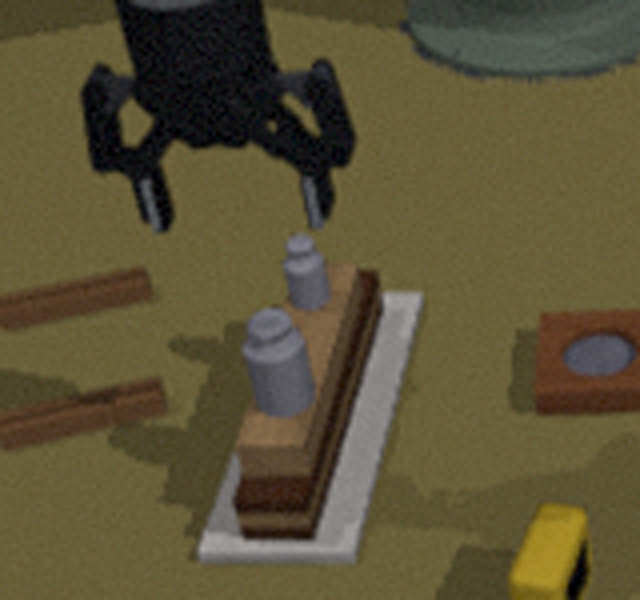

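The open gripper is centred above the large weight (finger tips at crop (160,228) and (318,225), weight at (278,360)). Descending.

>>> {"op": "carry_out", "data": {
  "rows": [
    [[0,0,0.02,0],[0,-0.001,0.045,0],[0,-0.001,0.07,0],[0,-0.001,0.09,0],[0,-0.001,0.102,0],[0,-0.001,0.109,0],[0,-0.001,0.111,0],[0,-0.001,0.111,0],[0,-0.001,0.111,0]]
  ]
}}

```text
clock: 4.13
position: [0.6399, -0.2115, 0.0905]
tool_rot: [3.141, -0.001, -0.145]
force: [0.6, 0.3, 0.0]
grip_width: 0.0857
finger_force: 0.0
```

>>> {"op": "carry_out", "data": {
  "rows": [
    [[0,0,0,0],[0,0,0,0],[0,0,0,0],[0,0,0,0],[0,0,0,0],[0,0,0,0],[0,0,0,0],[0,0,0,0],[0,0,0,0],[0,0,0,0]]
  ],
  "grip": 0.03,
  "grip_force": 60
}}

```text
clock: 4.97
position: [0.6399, -0.2103, 0.0899]
tool_rot: [-3.141, -0.001, -0.144]
force: [-0.6, 4.1, 6.7]
grip_width: 0.0365
finger_force: 60.0
```

>>> {"op": "carry_out", "data": {
  "rows": [
    [[0,0,-0.004,0],[0,0,-0.012,0],[0,0,-0.025,0],[0,0,-0.04,0],[0,0,-0.055,0],[0,0,-0.07,0],[0,0,-0.08,0],[0,0,-0.085,0],[0,0,-0.085,0],[0,0,-0.085,0]]
  ]
}}

```text
clock: 5.8
position: [0.6393, -0.211, 0.1741]
tool_rot: [-3.142, 0.0, -0.144]
force: [-0.2, 0.2, -5.7]
grip_width: 0.0362
finger_force: 60.6
```

```bash
python3 - <<'E'
from legs import *
f=bot.grab_frame("scene");save(f,"g2.png",(150,130,300,280),4)
legs([(.564,-.001,.16,-8.3),(.564,-.001,.028,-8.3)])
E
```

```text
(0.564, -0.001, 0.16, -8.3) -> [-0.1045, -0.1969, 0.0136] 0.0 rows 5.4 0.0
(0.564, -0.001, 0.028, -8.3) -> [0.0, -0.0, 0.132] 0.0 rows 3.2 0.0
```

View pics/g2.png

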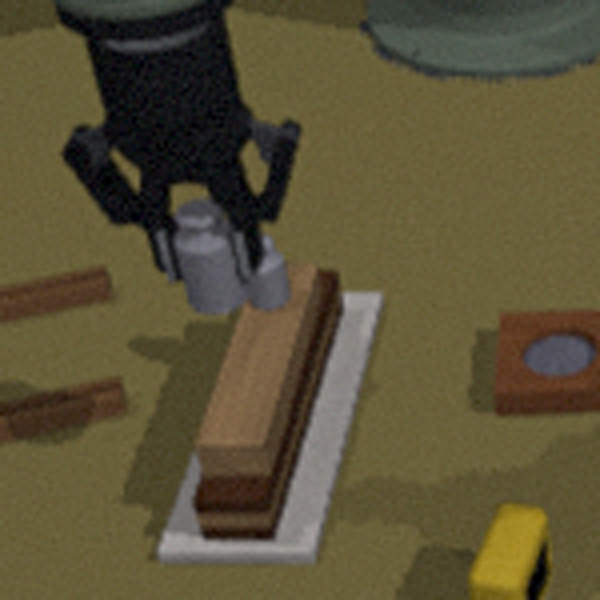

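The large weight hangs upright in the fingers (crop (210,260)), clear of the caul. Checking its offset from the tool axis.

```bash
python3 - <<'E'
from legs import *
f=bot.grab_frame("scene");t=bot.grab_frame("top")
for q in(f,t):
  for r in bot.spot_point(q,"weight_large_center")[:2]: print(r["conf"],r["position"],ray(q,r["position"],.192))
print(ray(f,(150+210/4,130+272/4),.184), ray(f,(150+203/4,130+208/4),.159+.06))
E
```

```text
0.94 [201.3, 194.9] [ 0.64399852 -0.21220813  0.192     ]
0.56 [291.0, 224.6] [ 0.79184954 -0.00984041  0.192     ]
0.41 [409.9, 170.2] [ 0.64463264 -0.21731572  0.192     ]
[ 0.64616871 -0.21072205  0.184     ] [ 0.62846131 -0.20948181  0.219     ]
```

>>> {"op": "carry_out", "data": {
  "rows": [
    [[-0.008,-0.015,0.001,0],[-0.024,-0.045,0.003,0],[-0.041,-0.077,0.005,0],[-0.058,-0.109,0.008,0],[-0.075,-0.141,0.01,0],[-0.09,-0.17,0.012,0],[-0.1,-0.188,0.013,0],[-0.1045,-0.197,0.0136,0],[-0.1045,-0.197,0.0136,0],[-0.1045,-0.197,0.0136,0]]
  ]
}}

```text
clock: 6.88
position: [0.5646, -0.0013, 0.1607]
tool_rot: [3.141, -0.0, -0.144]
force: [0.4, -1.3, -4.6]
grip_width: 0.0368
finger_force: 60.8
```

>>> {"op": "carry_out", "data": {
  "rows": [
    [[-0.002,0,0.015,0],[-0.002,0,0.04,0],[-0.002,0,0.065,0],[-0.002,0,0.088,0],[-0.002,0,0.105,0],[-0.002,0,0.115,0],[-0.002,0,0.12,0],[-0.002,0,0.124,0],[-0.002,0,0.127,0],[-0.002,0,0.129,0],[-0.002,0,0.13,0],[-0.002,0,0.131,0]]
  ]
}}

```text
clock: 7.88
position: [0.5628, -0.0008, 0.0302]
tool_rot: [-3.141, -0.001, -0.144]
force: [0.1, 0.1, -4.7]
grip_width: 0.0365
finger_force: 60.8
```

>>> {"op": "carry_out", "data": {
  "rows": [
    [[0,0,0.0005,0],[0,0,0.001,0],[0,0,0.0015,0],[0,0,0.0015,0]]
  ]
}}

```text
clock: 8.22
position: [0.5624, -0.0008, 0.0282]
tool_rot: [-3.142, -0.0, -0.144]
force: [1.1, 0.0, -4.7]
grip_width: 0.0365
finger_force: 60.8
```

```bash
python3 - <<'E'
from legs import *
f=bot.grab_frame("scene");save(f,"g3.png",(220,130,370,280),4)
s=bot.observe();print(s["position"],s["force"])
E
```

```text
[ 0.56242556 -0.00072867  0.0282451 ] [ 0.01762888  0.98569433 -5.24017208]
```

View pics/g3.png

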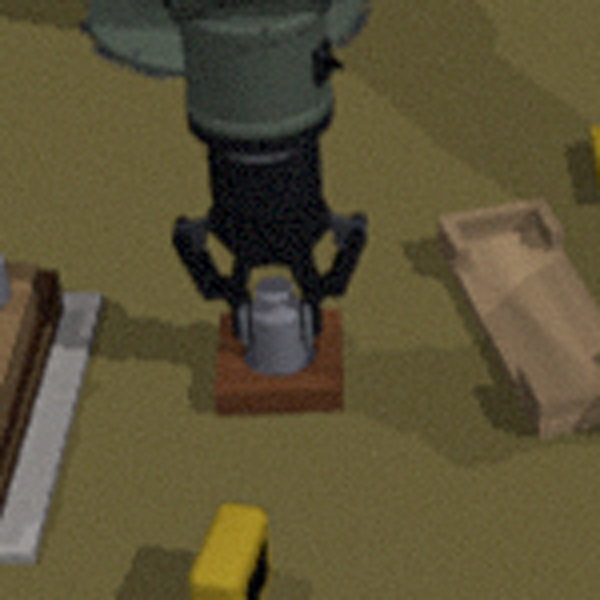

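```bash
python3 - <<'E'
from legs import *
f=bot.grab_frame("scene")
def cr(P): return ((proj(f,P)-[220,130])*4).round(0)
for x in(.562,.566,.57): print(x,"knob",cr([x,-.001,.065]),"top",cr([x,-.001,.0785]),"sides",cr([x,-.02,.04]),cr([x,.018,.04]),"front rim occl",cr([.564+.027,-.001,.022]),"base front",cr([x+.019,-.001,.0125]))
for r in bot.spot_point(f,"weight_large_center")[:1]: print(r,ray(f,r["position"],.045))
E
```

```text
0.562 knob [274. 302.] top [272. 287.] sides [249. 333.] [302. 327.] front rim occl [281. 375.] base front [281. 376.]
0.566 knob [274. 306.] top [273. 291.] sides [250. 336.] [303. 330.] front rim occl [281. 375.] base front [281. 379.]
0.57 knob [275. 309.] top [273. 294.] sides [250. 340.] [303. 334.] front rim occl [281. 375.] base front [282. 383.]
{'position': [288.1, 210.4], 'conf': 0.54} [ 0.5587188  -0.00274851  0.045     ]
```

>>> {"op": "carry_out", "data": {
  "rows": [
    [[0,0,0.0005,0],[0,0,0.001,0],[0,0,0.001,0],[0,0,0.0015,0],[0,0,0.0015,0]]
  ]
}}

```text
clock: 8.78
position: [0.5627, -0.0007, 0.0277]
tool_rot: [-3.141, -0.001, -0.144]
force: [-5.4, 0.8, 16.8]
grip_width: 0.0365
finger_force: 62.9
```

Contact at the predicted height, and the weight is in the recess. Releasing.

>>> {"op": "carry_out", "data": {
  "rows": [
    [[0,0,-0.0005,0],[0,0,-0.0005,0],[0,0,-0.0005,0],[0,0,-0.0005,0],[0,0,-0.0005,0],[0,0,-0.0005,0],[0,0,-0.0005,0],[0,0,-0.0005,0]]
  ],
  "grip": 0.0854
}}

```text
clock: 9.45
position: [0.5624, -0.0008, 0.0272]
tool_rot: [-3.142, 0.0, -0.144]
force: [-0.6, -0.5, 0.0]
grip_width: 0.0852
finger_force: 0.0
```

>>> {"op": "carry_out", "data": {
  "rows": [
    [[0,0,-0.008,0],[0,0,-0.025,0],[0,0,-0.05,0],[0,0,-0.08,0],[0,0,-0.11,0],[0,0,-0.135,0],[0.001,0.03,-0.143,0],[0.001,0.065,-0.143,0],[0.002,0.1,-0.143,0],[0.002,0.135,-0.143,0],[0.003,0.165,-0.143,0],[0.003,0.185,-0.143,0]]
  ]
}}

```text
clock: 10.45
position: [0.5379, -0.1877, 0.171]
tool_rot: [3.141, -0.0, -0.147]
force: [-0.1, 0.6, 0.0]
grip_width: 0.0852
finger_force: 0.0
```

```bash
python3 - <<'E'
from legs import *
f=bot.grab_frame("scene");save(f,"g4.png",(150,120,320,270),4)
for r in bot.spot_point(f,"weight_small_center")[:2]: print(r,ray(f,r["position"],.099))
legs([(.5378,-.1965,.17,-8.3),(.5378,-.1965,.085,-8.3)])
E
```

```text
{'position': [215.9, 197.2], 'conf': 0.45} [ 0.53131272 -0.19790788  0.099     ]
{'position': [212.8, 215.8], 'conf': 0.21} [ 0.61245456 -0.20249764  0.099     ]
(0.5378, -0.1965, 0.17, -8.3) -> [0.0013, 0.0081, 0.0009] -0.3 rows 0.2 0.0
(0.5378, -0.1965, 0.085, -8.3) -> [0.0, -0.0, 0.085] 0.0 rows 2.0 0.0
```

View pics/g4.png

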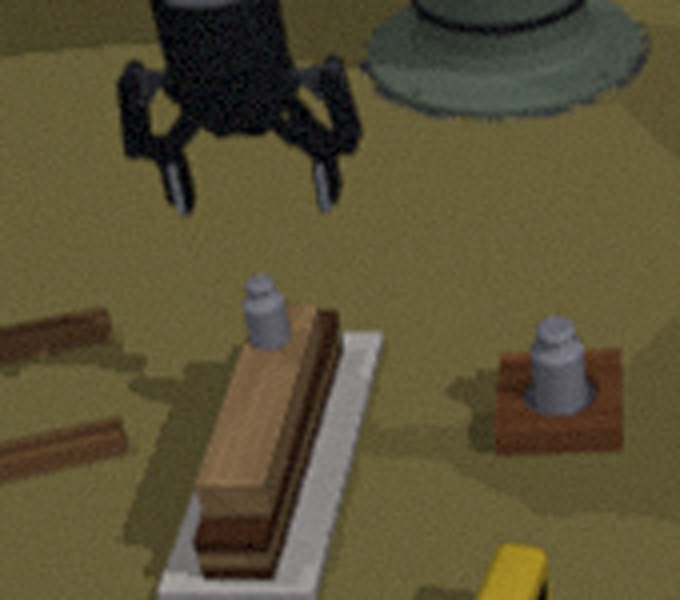

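The large weight stands upright in its wide recess (crop (558,375)). The small weight is still on the caul (265,315).

>>> {"op": "carry_out", "data": {
  "rows": [
    [[0.001,0.005,0.004,0],[0.001,0.008,0.02,0],[0.001,0.008,0.04,0],[0.001,0.008,0.06,0],[0.001,0.008,0.075,0],[0.001,0.008,0.083,0],[0.001,0.008,0.086,0],[0.001,0.008,0.086,0],[0.001,0.008,0.086,0]]
  ]
}}

```text
clock: 11.3
position: [0.5391, -0.1922, 0.0849]
tool_rot: [3.142, -0.001, -0.144]
force: [0.5, 0.6, 0.6]
grip_width: 0.0853
finger_force: 0.0
```

>>> {"op": "carry_out", "data": {
  "rows": [
    [[0,0,0,0],[0,0,0,0],[0,0,0,0],[0,0,0,0],[0,0,0,0],[0,0,0,0],[0,0,0,0],[0,0,0,0],[0,0,0,0],[0,0,0,0],[0,0,0,0]]
  ],
  "grip": 0.02,
  "grip_force": 40
}}

```text
clock: 12.22
position: [0.5386, -0.1923, 0.0841]
tool_rot: [-3.142, 0.0, -0.144]
force: [-0.4, -0.1, -0.6]
grip_width: 0.0267
finger_force: 39.0
```

>>> {"op": "carry_out", "data": {
  "rows": [
    [[0,0,-0.004,0],[0,0,-0.012,0],[0,0,-0.025,0],[0,0,-0.04,0],[0,0,-0.055,0],[0,0,-0.07,0],[0,0,-0.08,0],[0,0,-0.085,0],[0,0,-0.085,0],[0,0,-0.085,0]]
  ]
}}

```text
clock: 13.05
position: [0.5385, -0.1923, 0.169]
tool_rot: [-3.142, 0.0, -0.144]
force: [-0.4, 0.3, -1.6]
grip_width: 0.0263
finger_force: 39.2
```

```bash
python3 - <<'E'
from legs import *
f=bot.grab_frame("scene");save(f,"g5.png",(150,120,300,270),4)
legs([(.5165,.377,.17,-8.3),(.5165,.377,.024,-8.3)])
E
```

```text
(0.5165, 0.377, 0.17, -8.3) -> [-0.1034, -0.5602, -0.0014] 0.0 rows 13.7 0.0
(0.5165, 0.377, 0.024, -8.3) -> [0.0, -0.0, 0.146] 0.0 rows 3.5 0.0
```

View pics/g5.png

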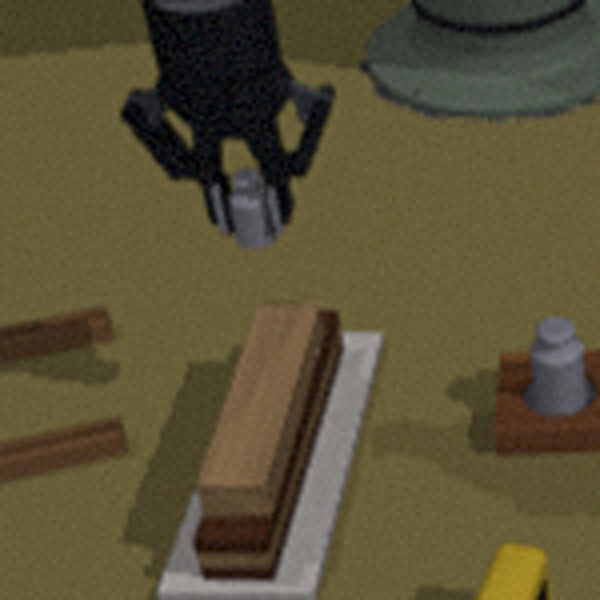

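The small weight is held upright (crop (252,215)) and the caul is clear. Carrying it over to the brown seat_small.

>>> {"op": "carry_out", "data": {
  "rows": [
    [[-0.003,-0.014,0,0],[-0.008,-0.044,0,0],[-0.014,-0.078,0,0],[-0.021,-0.115,0,0],[-0.028,-0.152,0,0],[-0.035,-0.19,0,0],[-0.042,-0.228,0,0],[-0.049,-0.266,0,0],[-0.056,-0.304,0,0],[-0.063,-0.342,0,0],[-0.07,-0.379,0,0],[-0.076,-0.412,0,0]]
  ]
}}

```text
clock: 14.1
position: [0.5217, 0.2288, 0.1683]
tool_rot: [3.141, 0.001, -0.143]
force: [0.4, 0.1, -2.6]
grip_width: 0.0264
finger_force: 39.3
```

>>> {"op": "carry_out", "data": {
  "rows": [
    [[-0.006,-0.034,0,0],[-0.011,-0.065,0,0],[-0.016,-0.095,0,0],[-0.021,-0.12,0,0],[-0.025,-0.138,0,0],[-0.027,-0.147,0,0],[-0.027,-0.148,0,0],[-0.027,-0.148,0,0]]
  ]
}}

```text
clock: 14.77
position: [0.5172, 0.3758, 0.1685]
tool_rot: [3.14, 0.0, -0.144]
force: [0.6, -1.1, -1.7]
grip_width: 0.0267
finger_force: 39.3
```

```bash
python3 - <<'E'
from legs import *
f=bot.grab_frame("scene");t=bot.grab_frame("top");s=bot.observe()
for q in(f,t):
  for r in bot.spot_point(q,"weight_small_center")[:2]: print(r,ray(q,r["position"],s["position"][2]-.010+.025))
m=cv2.cvtColor(f["pixels"],cv2.COLOR_RGB2HSV)[180:212,394:426]
k=((m[:,:,0]>100)&(m[:,:,0]<135)&(m[:,:,1]>30)).astype(np.uint8);print(k.sum(),[394,180]+np.argwhere(k).mean(0)[::-1], ray(f,[394,180]+np.argwhere(k).mean(0)[::-1],.016))
legs([(.5165,.377,.17,-8.3),(.5165,.377,.024,-8.3)])
E
```

```text
{'position': [416.9, 148.8], 'conf': 0.54} [0.52024583 0.37790904 0.18401307]
{'position': [393.1, 196.7], 'conf': 0.24} [ 0.56703351 -0.16957344  0.18401307]
28 [409.32142857 194.57142857] [0.51309624 0.37814956 0.016     ]
(0.5165, 0.377, 0.17, -8.3) -> [-0.0015, -0.0016, -0.0007] -0.1 rows 0.1 0.0
(0.5165, 0.377, 0.024, -8.3) -> [0.0, -0.0, 0.146] 0.0 rows 3.5 0.0
```

>>> {"op": "carry_out", "data": {
  "rows": [
    [[-0.003,-0.001,0.015,0],[-0.003,-0.001,0.045,0],[-0.003,-0.001,0.075,0],[-0.003,-0.001,0.1,0],[-0.003,-0.001,0.118,0],[-0.003,-0.001,0.128,0],[-0.003,-0.001,0.134,0],[-0.003,-0.001,0.138,0],[-0.003,-0.001,0.141,0],[-0.003,-0.001,0.143,0],[-0.003,-0.001,0.144,0],[-0.003,-0.001,0.1445,0]]
  ]
}}

```text
clock: 15.97
position: [0.5147, 0.3783, 0.0252]
tool_rot: [-3.141, -0.001, -0.144]
force: [-0.5, 0.2, -1.5]
grip_width: 0.0263
finger_force: 39.3
```

>>> {"op": "carry_out", "data": {
  "rows": [
    [[0,0,0.0005,0],[0,0,0.001,0],[0,0,0.0015,0],[0,0,0.0015,0]]
  ]
}}

```text
clock: 16.3
position: [0.5144, 0.3781, 0.0232]
tool_rot: [-3.141, -0.0, -0.144]
force: [-0.9, 0.2, -2.1]
grip_width: 0.0265
finger_force: 39.3
```

```bash
python3 - <<'E'
from legs import *
f=bot.grab_frame("scene");save(f,"g6.png",(340,110,490,260),4)
s=bot.observe();print(s["position"],s["force"])
E
```

```text
[0.51447277 0.37810554 0.02328043] [ 0.19459026  0.03814601 -2.18016127]
```

View pics/g6.png

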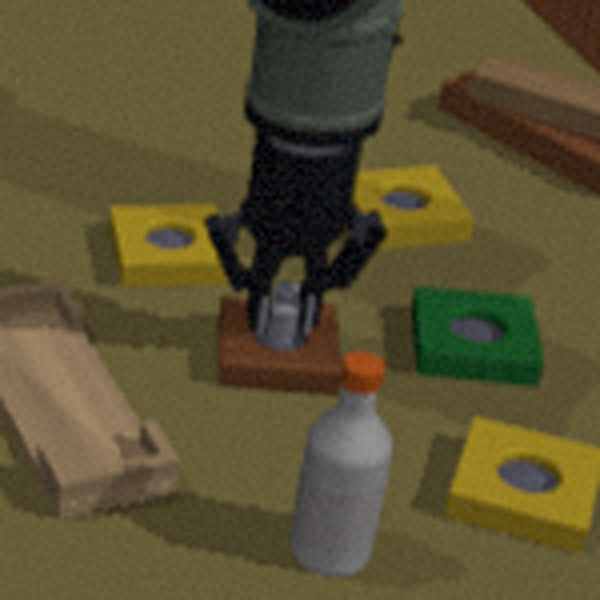

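The small weight hangs in the recess of the brown block (crop (283,330)), clear of the bottle. I'll lower the last millimetre to contact.

>>> {"op": "carry_out", "data": {
  "rows": [
    [[0,0,0.0005,0],[0,0,0.001,0],[0,0,0.0013,0],[0,0,0.0016,0],[0,0,0.0016,0]]
  ]
}}

```text
clock: 16.77
position: [0.5145, 0.3781, 0.0218]
tool_rot: [-3.141, -0.0, -0.144]
force: [-1.8, -0.7, 2.3]
grip_width: 0.0267
finger_force: 41.3
```

>>> {"op": "carry_out", "data": {
  "rows": [
    [[0,0,-0.0005,0],[0,0,-0.0005,0],[0,0,-0.0005,0],[0,0,-0.0005,0],[0,0,-0.0005,0],[0,0,-0.0005,0],[0,0,-0.0005,0],[0,0,-0.0005,0]]
  ],
  "grip": 0.0854
}}

```text
clock: 17.43
position: [0.5144, 0.3781, 0.0221]
tool_rot: [3.142, 0.0, -0.144]
force: [0.8, -0.0, 0.8]
grip_width: 0.0854
finger_force: 0.0
```

>>> {"op": "carry_out", "data": {
  "rows": [
    [[0,0,-0.008,0],[0,0,-0.025,0],[0,0,-0.055,0],[0,0,-0.09,0],[0,0,-0.12,0],[0,0,-0.142,0],[0.004,0.03,-0.15,0],[0.01,0.07,-0.15,0],[0.016,0.11,-0.15,0],[0.022,0.15,-0.15,0],[0.028,0.19,-0.15,0],[0.03,0.21,-0.15,0]]
  ]
}}

```text
clock: 18.43
position: [0.5139, 0.1608, 0.1729]
tool_rot: [3.14, -0.001, -0.148]
force: [1.0, 0.3, -0.2]
grip_width: 0.0852
finger_force: 0.0
```

```bash
python3 - <<'E'
from legs import *
f=bot.grab_frame("scene");save(f,"g7.png",(150,150,450,270),2.65)
legs([(.588,-.2013,.16,-8.5),(.588,-.2013,.048,-8.5),(.588,-.2013,.16,-8.5),(.5475,.1955,.16,7.4),(.5475,.1955,.016,7.4)])
E
```

```text
(0.588, -0.2013, 0.16, -8.5) -> [0.1272, 0.3446, 0.013] -0.1 rows 8.8 0.0
(0.588, -0.2013, 0.048, -8.5) -> [0.0, -0.0, 0.112] 0.0 rows 2.7 0.0
(0.588, -0.2013, 0.16, -8.5) -> [0.0, -0.0, -0.112] 0.0 rows 2.7 0.0
(0.5475, 0.1955, 0.16, 7.4) -> [-0.0987, -0.3865, -0.0] -15.9 rows 9.6 2.2
(0.5475, 0.1955, 0.016, 7.4) -> [0.0, 0.0, 0.144] 0.0 rows 3.5 0.0
```

View pics/g7.png

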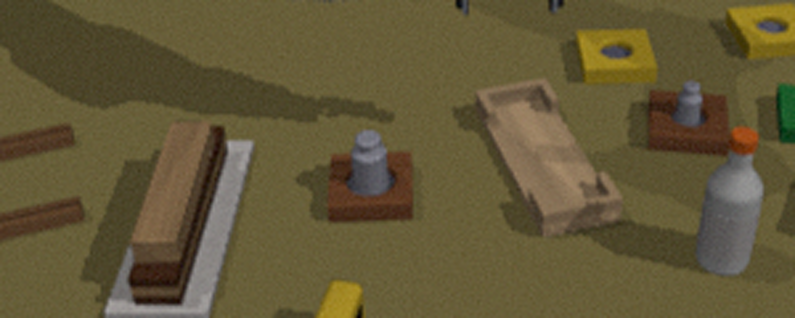

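Both weights stand upright in the right recesses (crop (370,170) and (690,105)), and the caul is unmoved (180,190). Next, the caul.

>>> {"op": "carry_out", "data": {
  "rows": [
    [[0.008,0.022,0.001,0],[0.02,0.055,0.002,0],[0.034,0.092,0.004,0],[0.048,0.13,0.005,0],[0.062,0.168,0.006,0],[0.076,0.206,0.008,0],[0.09,0.244,0.009,0],[0.103,0.28,0.011,0],[0.115,0.312,0.012,0],[0.124,0.336,0.013,0],[0.127,0.344,0.013,0],[0.127,0.344,0.013,0]]
  ]
}}

```text
clock: 19.48
position: [0.5899, -0.1953, 0.1593]
tool_rot: [3.141, -0.0, -0.148]
force: [-0.2, 0.3, -0.1]
grip_width: 0.0855
finger_force: 0.0
```

```bash
python3 - <<'E'
from legs import *
legs([(.588,-.2013,.16,-8.5),(.588,-.2013,.048,-8.5)])
E
```

```text
(0.588, -0.2013, 0.16, -8.5) -> [-0.001, 0.0062, -0.0007] 0.0 rows 0.2 0.0
(0.588, -0.2013, 0.048, -8.5) -> [0.0, -0.0, 0.112] 0.0 rows 2.7 0.0
```

>>> {"op": "carry_out", "data": {
  "rows": [
    [[-0.001,0.004,0.01,0],[-0.001,0.006,0.03,0],[-0.001,0.006,0.055,0],[-0.001,0.006,0.08,0],[-0.001,0.006,0.097,0],[-0.001,0.006,0.107,0],[-0.001,0.006,0.111,0],[-0.001,0.006,0.111,0],[-0.001,0.006,0.111,0]]
  ]
}}

```text
clock: 20.23
position: [0.5886, -0.1982, 0.0488]
tool_rot: [-3.142, -0.001, -0.144]
force: [-0.4, -0.1, 0.2]
grip_width: 0.0854
finger_force: 0.0
```

>>> {"op": "carry_out", "data": {
  "rows": [
    [[0,0,0,0],[0,0,0,0],[0,0,0,0],[0,0,0,0],[0,0,0,0],[0,0,0,0],[0,0,0,0],[0,0,0,0],[0,0,0,0]]
  ],
  "grip": 0.03,
  "grip_force": 50
}}

```text
clock: 20.98
position: [0.5885, -0.1989, 0.049]
tool_rot: [3.141, -0.001, -0.145]
force: [-1.7, 0.7, 9.9]
grip_width: 0.0433
finger_force: 51.0
```

>>> {"op": "carry_out", "data": {
  "rows": [
    [[0,0,-0.003,0],[0,0,-0.01,0],[0,0,-0.025,0],[0,0,-0.045,0],[0,0,-0.068,0],[0,0,-0.09,0],[0,0,-0.105,0],[0,0,-0.111,0],[0,0,-0.111,0],[0,0,-0.111,0]]
  ]
}}

```text
clock: 21.82
position: [0.588, -0.1984, 0.1587]
tool_rot: [-3.141, 0.0, -0.144]
force: [0.0, 0.2, -2.4]
grip_width: 0.0432
finger_force: 51.4
```

```bash
python3 - <<'E'
from legs import *
f=bot.grab_frame("scene");t=bot.grab_frame("top")
a=cv2.resize(f["pixels"][130:270,130:290],None,fx=2.4,fy=4,interpolation=2);a=cv2.resize(f["pixels"][130:270,150:260],None,fx=3.6,fy=3.6,interpolation=2);b=cv2.resize(t["pixels"][140:280,365:475],None,fx=3.6,fy=3.6,interpolation=2)
cv2.imwrite("pics/g8.png",np.hstack([a,b])[:,:,::-1])
legs([(.5475,.1955,.16,7.4),(.5475,.1955,.016,7.4)])
E
```

```text
(0.5475, 0.1955, 0.16, 7.4) -> [-0.0964, -0.384, -0.0021] -15.7 rows 9.5 2.2
(0.5475, 0.1955, 0.016, 7.4) -> [0.0, 0.0, 0.144] 0.0 rows 3.5 0.0
```

View pics/g8.png

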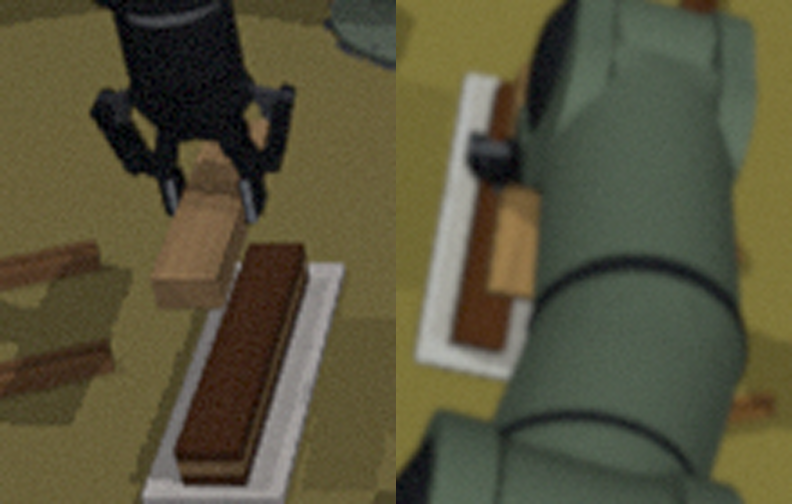

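The caul is held level (left pane (200,255)), and the blank lies undisturbed on its board. Carrying the caul to the tray.

>>> {"op": "carry_out", "data": {
  "rows": [
    [[-0.003,-0.012,0,-2],[-0.01,-0.04,0,-4],[-0.019,-0.075,0,-7],[-0.028,-0.112,0,-10],[-0.037,-0.149,0,-13],[-0.047,-0.186,0,-15.7],[-0.056,-0.224,0,-15.7],[-0.065,-0.261,0,-15.7],[-0.075,-0.298,0,-15.7],[-0.084,-0.335,0,-15.7],[-0.092,-0.367,0,-15.7],[-0.0964,-0.384,0,-15.7]]
  ]
}}

```text
clock: 22.92
position: [0.5462, 0.2006, 0.1583]
tool_rot: [-3.14, 0.001, 0.135]
force: [-0.1, 1.1, -1.6]
grip_width: 0.0432
finger_force: 51.4
```

```bash
python3 - <<'E'
from legs import *
legs([(.5475,.1955,.015,7.4)])
E
```

```text
(0.5475, 0.1955, 0.015, 7.4) -> [0.0006, 0.0052, 0.1433] 0.4 rows 3.4 0.0
```

>>> {"op": "carry_out", "data": {
  "rows": [
    [[0,0.002,0.012,0],[0,0.003,0.035,0],[0,0.003,0.062,0],[0,0.003,0.088,0],[0,0.003,0.108,0],[0,0.003,0.122,0],[0,0.003,0.131,0],[0,0.003,0.136,0],[0,0.003,0.139,0],[0,0.003,0.141,0],[0,0.003,0.142,0],[0,0.003,0.1425,0]]
  ]
}}

```text
clock: 23.92
position: [0.5488, 0.1925, 0.0171]
tool_rot: [-3.141, -0.001, 0.13]
force: [-0.6, -0.1, -2.0]
grip_width: 0.043
finger_force: 51.4
```

```bash
python3 - <<'E'
from legs import *
f=bot.grab_frame("scene");save(f,"g9.png",(290,120,440,270),4)
legs([(.5475,.1955,.015,7.4)])
E
```

```text
(0.5475, 0.1955, 0.015, 7.4) -> [-0.0009, -0.0032, 0.0021] 0.0 rows 0.1 0.0
```

View pics/g9.png

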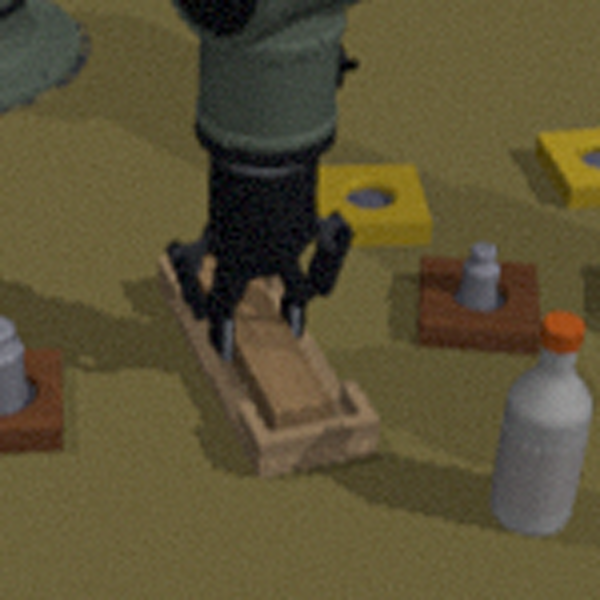

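The caul is between the tray walls (crop (285,370)). I'll nudge it 3 mm, lower to contact and release.

>>> {"op": "carry_out", "data": {
  "rows": [
    [[-0.001,-0.002,0.0005,0],[-0.001,-0.003,0.001,0],[-0.001,-0.003,0.0017,0],[-0.001,-0.003,0.0023,0],[-0.001,-0.003,0.003,0],[-0.001,-0.003,0.003,0]]
  ]
}}

```text
clock: 24.47
position: [0.5471, 0.1956, 0.0149]
tool_rot: [-3.141, -0.0, 0.13]
force: [-9.0, -0.8, 27.2]
grip_width: 0.0435
finger_force: 54.8
```

>>> {"op": "carry_out", "data": {
  "rows": [
    [[0,0,0,0],[0,0,0,0],[0,0,0,0],[0,0,0,0],[0,0,0,0],[0,0,0,0],[0,0,0,0]]
  ],
  "grip": 0.0854
}}

```text
clock: 25.05
position: [0.5471, 0.1952, 0.0135]
tool_rot: [3.142, 0.0, 0.13]
force: [-0.5, -0.2, 0.1]
grip_width: 0.0857
finger_force: 0.0
```

>>> {"op": "carry_out", "data": {
  "rows": [
    [[0,0,-0.008,0],[0,0,-0.025,0],[0,0,-0.055,0],[0,0,-0.09,0],[0,0,-0.12,0],[0,0,-0.142,0],[0,0,-0.147,0],[0,0,-0.147,0]]
  ]
}}

```text
clock: 25.72
position: [0.5479, 0.1955, 0.1628]
tool_rot: [-3.141, -0.003, 0.129]
force: [0.5, -0.3, 0.0]
grip_width: 0.0851
finger_force: 0.0
```

```bash
python3 - <<'E'
from legs import *
f=bot.grab_frame("scene");t=bot.grab_frame("top")
a=cv2.resize(f["pixels"][150:280,145:390],None,fx=3.2,fy=3.2,interpolation=2)
cv2.imwrite("pics/g10.png",a[:,:,::-1])
save(t,"g11.png",(365,150,475,270),5)
legs([(.5862,-.2015,.16,-9),(.5862,-.2015,.019,-9),(.5862,-.2015,.12,-9),(.4834,-.379,.12,10.5),(.4834,-.379,.03,10.5)])
E
```

```text
(0.5862, -0.2015, 0.16, -9) -> [-0.0122, 0.3983, 0.0003] 16.4 rows 9.6 2.3
(0.5862, -0.2015, 0.019, -9) -> [0.0, -0.0, 0.141] 0 rows 3.4 0.0
(0.5862, -0.2015, 0.12, -9) -> [0.0, -0.0, -0.101] 0 rows 2.4 0.0
(0.4834, -0.379, 0.12, 10.5) -> [-0.0738, 0.1914, -0.0] -19.5 rows 4.9 2.7
(0.4834, -0.379, 0.03, 10.5) -> [0.0, 0.0, 0.09] 0.0 rows 2.2 0.0
```

View pics/g10.png

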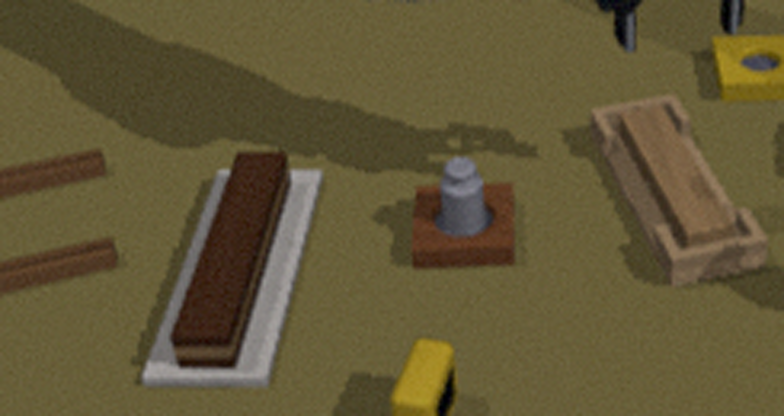

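View pics/g11.png

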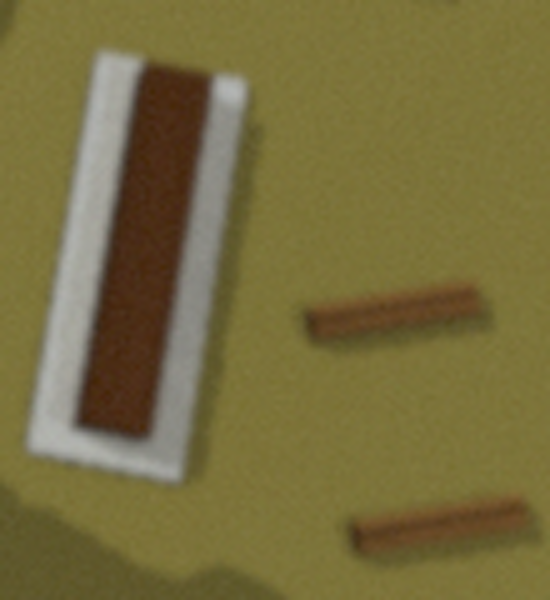

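Caul flat in its tray at (680,175) and blank alone on the board at top-crop (145,250). By my count that makes 16 viewed pictures, over the 14 allowed, so I'll view no more and measure in code. Next I'll fit the blank and strip silhouettes in both cameras.

```bash
cat > sil.py <<'E'
from legs import *
from scipy.optimize import least_squares
def brown(f,roi):
    x0,y0,x1,y1=roi;h=cv2.cvtColor(cv2.GaussianBlur(f["pixels"],(3,3),0),cv2.COLOR_RGB2LAB).astype(int)
    a=h[:,:,1]-128; m=np.zeros(a.shape,np.uint8); m[y0:y1,x0:x1]=(a[y0:y1,x0:x1]>6)
    n,l,s,_=cv2.connectedComponentsWithStats(m);return (l==1+np.argmax(s[1:,4])).astype(np.uint8)
S=8
def mom(m,s=1):
    M=cv2.moments(m,True);A=.5*np.arctan2(2*M["mu11"],M["mu20"]-M["mu02"])
    return np.array([(M["m10"]/M["m00"]+.5)/s-.5,(M["m01"]/M["m00"]+.5)/s-.5]),A,M["m00"]/s/s
def box(f,c,yaw,d,z0,z1,org=(0,0)):
    cs,sn=np.cos(yaw),np.sin(yaw);P=[]
    for sx in(-1,1):
        for sy in(-1,1):
            for z in(z0,z1):
                lx,ly=org[0]+sx*d[0]/2,org[1]+sy*d[1]/2
                P.append(proj(f,[c[0]+cs*lx-sn*ly,c[1]+sn*lx+cs*ly,z]))
    h=cv2.convexHull(np.float32(P));M=cv2.moments(h)
    return np.array([M["m10"]/M["m00"],M["m01"]/M["m00"]]),.5*np.arctan2(2*M["mu11"],M["mu20"]-M["mu02"]),M["m00"]
def fitb(name,obs,g,d,z0,z1):
    # obs: (frame,mask,org)
    O=[(f,mom(m),o) for f,m,o in obs]
    def res(p):
        r=[]
        for f,(c,A,_),o in O:
            c2,A2,_=box(f,p[:2],p[2],d,z0,z1,o);r+=list(c2-c)+[20*np.sin(A2-A)]
        return np.array(r)
    s=least_squares(res,g,loss="soft_l1",x_scale=[.01,.01,.05],diff_step=1e-4);print(name,s.x[:2].round(4),np.degrees(s.x[2]).round(2),"res",res(s.x).round(2),"areas",[(round(m[2]),round(box(f,s.x[:2],s.x[2],d,z0,z1,o)[2])) for f,m,o in O]);return s.x
E
python3 - <<'E'
from sil import *
t=bot.grab_frame("top");f=bot.grab_frame("scene")
b=brown(t,(372,155,417,245))
fitb("blank top",[(t,b,(0,0))],(.587,-.202,-.15),(.24,.046),.010,.046)
for q,n in((f,"scene"),(t,"top")):
    r=bot.regions_of(q,"blank_center")
    if r: print(n,r[0]["conf"],r[0]["position"]); fitb("blank net "+n,[(q,r[0]["region"].astype(np.uint8),(0,0))],(.587,-.202,-.15),(.24,.046),.010,.046)
o=[(t,brown(t,(420,200,468,222)),(.07,0)),(t,brown(t,(428,243,478,265)),(-.07,0)),(f,brown(f,(132,222,187,248)),(.07,0)),(f,brown(f,(132,192,184,215)),(-.07,0))]
fitb("strips",o,(.483,-.379,.18),(.022,.110),0,.018)
fitb("strips top",o[:2],(.483,-.379,.18),(.022,.110),0,.018)
fitb("strips scene",o[2:],(.483,-.379,.18),(.022,.110),0,.018)
E
```

```text
blank top [ 0.5875 -0.2009] -10.34 res [-0.  0. -0.] areas [(945, 1206)]
scene 0.69 [214.8, 232.2]
blank net scene [ 0.5818 -0.2006] -10.9 res [-0. -0. -0.] areas [(1522, 1436)]
top 0.81 [391.0, 200.4]
blank net top [ 0.5865 -0.1992] -10.56 res [ 0. -0.  0.] areas [(1176, 1205)]
strips [ 0.4847 -0.3791] 10.36 res [ 0.07  0.5   0.05  0.36  0.5   0.2   0.27  1.05  0.05  0.3   1.01 -0.01] areas [(156, 256), (145, 251), (310, 420), (252, 345)]
strips top [ 0.4864 -0.3784] 10.33 res [-0.13  0.01  0.06  0.13 -0.01  0.21] areas [(156, 256), (145, 251)]
strips scene [ 0.4797 -0.3806] 10.42 res [-0.   -0.07  0.06  0.01  0.08 -0.01] areas [(310, 417), (252, 343)]
```

```bash
python3 - <<'E'
from sil import *
legs([(.585,-.2005,.16,-10.4),(.585,-.2005,.017,-10.4),(.585,-.2005,.12,-10.4),(.4835,-.379,.12,10.4),(.4835,-.379,.027,10.4)])
E
```

```text
(0.585, -0.2005, 0.16, -10.4) -> [-0.0131, 0.3972, -0.0004] 17.8 rows 9.5 2.5
(0.585, -0.2005, 0.017, -10.4) -> [0.0, -0.0, 0.143] 0.0 rows 3.4 0.0
(0.585, -0.2005, 0.12, -10.4) -> [0.0, -0.0, -0.103] 0.0 rows 2.5 0.0
(0.4835, -0.379, 0.12, 10.4) -> [-0.0676, 0.1939, -0.0] -20.8 rows 4.9 2.9
(0.4835, -0.379, 0.027, 10.4) -> [0.0, 0.0, 0.093] 0.0 rows 2.2 0.0
```

>>> {"op": "carry_out", "data": {
  "rows": [
    [[-0.001,0.02,0,3],[-0.002,0.05,0,7],[-0.003,0.088,0,11],[-0.004,0.127,0,15],[-0.005,0.166,0,17.8],[-0.007,0.205,0,17.8],[-0.008,0.244,0,17.8],[-0.009,0.283,0,17.8],[-0.011,0.322,0,17.8],[-0.012,0.358,0,17.8],[-0.013,0.385,0,17.8],[-0.0131,0.397,0,17.8]]
  ]
}}

```text
clock: 27.02
position: [0.5844, -0.2052, 0.1599]
tool_rot: [3.14, 0.001, -0.186]
force: [-1.1, -0.1, -0.6]
grip_width: 0.0855
finger_force: 0.0
```

>>> {"op": "carry_out", "data": {
  "rows": [
    [[0,0,0,0],[0,0,0,0]]
  ]
}}

```text
clock: 27.18
position: [0.585, -0.2001, 0.1599]
tool_rot: [-3.141, 0.001, -0.182]
force: [-0.3, -0.0, 0.6]
grip_width: 0.0854
finger_force: 0.0
```

```bash
python3 - <<'E'
from sil import *
legs([(.585,-.2005,.017,-10.4)])
E
```

```text
(0.585, -0.2005, 0.017, -10.4) -> [0.0, 0.0004, 0.1429] -0.0 rows 3.4 0.0
```

>>> {"op": "carry_out", "data": {
  "rows": [
    [[0,0,0.012,0],[0,0,0.035,0],[0,0,0.062,0],[0,0,0.09,0],[0,0,0.112,0],[0,0,0.128,0],[0,0,0.138,0],[0,0,0.142,0],[0,0,0.143,0],[0,0,0.143,0]]
  ]
}}

```text
clock: 28.02
position: [0.5857, -0.1998, 0.018]
tool_rot: [-3.142, -0.001, -0.181]
force: [-0.6, -0.3, -0.5]
grip_width: 0.0857
finger_force: 0.0
```

>>> {"op": "carry_out", "data": {
  "rows": [
    [[0,0,0,0],[0,0,0,0],[0,0,0,0],[0,0,0,0],[0,0,0,0],[0,0,0,0],[0,0,0,0],[0,0,0,0],[0,0,0,0]]
  ],
  "grip": 0.03,
  "grip_force": 50
}}

```text
clock: 28.77
position: [0.5858, -0.2002, 0.0184]
tool_rot: [-3.142, -0.001, -0.181]
force: [-2.0, 1.0, 8.0]
grip_width: 0.0451
finger_force: 51.9
```

>>> {"op": "carry_out", "data": {
  "rows": [
    [[0,0,-0.003,0],[0,0,-0.01,0],[0,0,-0.025,0],[0,0,-0.045,0],[0,0,-0.068,0],[0,0,-0.088,0],[0,0,-0.099,0],[0,0,-0.103,0],[0,0,-0.103,0],[0,0,-0.103,0]]
  ]
}}

```text
clock: 29.6
position: [0.585, -0.2, 0.1198]
tool_rot: [-3.142, 0.001, -0.181]
force: [-0.3, -0.1, -2.5]
grip_width: 0.0456
finger_force: 51.5
```

```bash
python3 - <<'E'
from sil import *
legs([(.4835,-.379,.12,10.4),(.4835,-.379,.027,10.4)])
E
```

```text
(0.4835, -0.379, 0.12, 10.4) -> [-0.0676, 0.1943, -0.0002] -20.8 rows 4.9 2.9
(0.4835, -0.379, 0.027, 10.4) -> [0.0, 0.0, 0.093] 0.0 rows 2.2 0.0
```

>>> {"op": "carry_out", "data": {
  "rows": [
    [[-0.004,0.01,0,-2],[-0.012,0.034,0,-5],[-0.022,0.064,0,-9],[-0.034,0.097,0,-13],[-0.046,0.131,0,-17],[-0.056,0.16,0,-20],[-0.063,0.181,0,-20.8],[-0.0665,0.191,0,-20.8],[-0.0676,0.1943,0,-20.8],[-0.0676,0.1943,0,-20.8],[-0.0676,0.1943,0,-20.8],[-0.0676,0.1943,0,-20.8]]
  ]
}}

```text
clock: 30.6
position: [0.485, -0.3774, 0.1203]
tool_rot: [-3.141, -0.0, 0.184]
force: [-0.5, -0.6, -2.9]
grip_width: 0.0454
finger_force: 51.6
```

```bash
python3 - <<'E'
from sil import *
f=bot.grab_frame("scene");z=bot.observe()["position"][2]-.0084
for r in bot.regions_of(f,"blank_center")[:1]:
    print(r["conf"]);fitb("held (scene only)",[(f,r["region"].astype(np.uint8),(0,0))],(.483,-.379,.18),(.24,.046),z,z+.036)
legs([(.4835,-.379,.027,10.4)])
E
```

```text
0.81
held (scene only) [ 0.5047 -0.3753] 12.61 res [ 0. -0.  0.] areas [(914, 1197)]
(0.4835, -0.379, 0.027, 10.4) -> [-0.0014, 0.0009, 0.0935] 0.1 rows 2.2 0.0
```

>>> {"op": "carry_out", "data": {
  "rows": [
    [[-0.001,0.001,0.01,0],[-0.001,0.001,0.03,0],[-0.001,0.001,0.052,0],[-0.001,0.001,0.07,0],[-0.001,0.001,0.08,0],[-0.001,0.001,0.086,0],[-0.001,0.001,0.09,0],[-0.001,0.001,0.092,0],[-0.001,0.001,0.093,0],[-0.001,0.001,0.0935,0],[-0.001,0.001,0.094,0],[-0.001,0.001,0.0945,0]]
  ]
}}

```text
clock: 31.7
position: [0.4834, -0.3805, 0.0266]
tool_rot: [3.141, -0.001, 0.182]
force: [-0.4, -0.0, -1.9]
grip_width: 0.0452
finger_force: 51.6
```

>>> {"op": "carry_out", "data": {
  "rows": [
    [[0,0,0.0005,0],[0,0,0.001,0],[0,0,0.001,0]]
  ]
}}

```text
clock: 31.95
position: [0.4833, -0.3805, 0.0264]
tool_rot: [3.141, -0.001, 0.182]
force: [-4.0, 3.8, 17.3]
grip_width: 0.0451
finger_force: 54.0
```

Contact on the strips. Releasing, then rising clear and moving off sideways.

>>> {"op": "carry_out", "data": {
  "rows": [
    [[0,0,-0.0005,0],[0,0,-0.0005,0],[0,0,-0.0005,0],[0,0,-0.0005,0],[0,0,-0.0005,0],[0,0,-0.0005,0],[0,0,-0.0005,0]]
  ],
  "grip": 0.0854
}}

```text
clock: 32.53
position: [0.4831, -0.3803, 0.0255]
tool_rot: [-3.141, 0.0, 0.182]
force: [0.8, -0.4, -0.1]
grip_width: 0.0852
finger_force: 0.0
```

>>> {"op": "carry_out", "data": {
  "rows": [
    [[0,0,-0.008,0],[0,0,-0.025,0],[0,0,-0.055,0],[0,0,-0.09,0],[0,0,-0.125,0],[0,0,-0.155,0],[0,-0.03,-0.18,0],[0,-0.07,-0.19,0],[0,-0.11,-0.19,0],[0,-0.15,-0.19,0],[0,-0.19,-0.19,0],[0,-0.22,-0.19,0]]
  ]
}}

```text
clock: 33.53
position: [0.4424, -0.1611, 0.2164]
tool_rot: [3.142, -0.001, 0.183]
force: [1.4, 0.0, -0.4]
grip_width: 0.0854
finger_force: 0.0
```

>>> {"op": "carry_out", "data": {
  "rows": [
    [[0,-0.03,0,0],[0,-0.07,0,0],[0,-0.11,0,0],[0,-0.14,0,0],[0,-0.16,0,0],[0,-0.16,0,0]]
  ]
}}

```text
clock: 34.03
position: [0.4138, -0.0029, 0.2163]
tool_rot: [-3.141, -0.001, 0.187]
force: [0.8, -0.0, 0.5]
grip_width: 0.0853
finger_force: 0.0
```

```bash
python3 - <<'E'
from sil import *
t=bot.grab_frame("top");f=bot.grab_frame("scene")
for q,n in((f,"scene"),(t,"top")):
    for r in bot.regions_of(q,"blank_center")[:1]: print(n,r["conf"],r["position"]); fitb("blank net "+n,[(q,r["region"].astype(np.uint8),(0,0))],(.483,-.379,.18),(.24,.046),.018,.054)
    for r in bot.regions_of(q,"caul_center")[:1]: print("caul",r["conf"],r["position"])
    for w in("weight_large_center","weight_small_center"):
        for r in bot.spot_point(q,w)[:1]: print(w,round(r["conf"],2),ray(q,r["position"],.045 if "large" in w else .037).round(3))
m=brown(t,(405,180,490,280));c,A,a=mom(m);print("top colour",c,np.degrees(A),a,"model",box(t,(.4835,-.379),.182,(.24,.046),.018,.054))
print(proj(t,[.4835,-.379,.05]))
E
```

```text
scene 0.98 [156.2, 212.7]
blank net scene [ 0.4747 -0.3819] 10.85 res [-0. -0. -0.] areas [(1075, 1106)]
caul 0.6 [352.9, 206.1]
weight_large_center 0.65 [ 0.578 -0.003  0.045]
weight_small_center 0.61 [0.506 0.377 0.037]
top 0.87 [447.5, 233.4]
blank net top [ 0.4847 -0.3795] 10.8 res [-0.  0.  0.] areas [(1403, 1392)]
caul 0.71 [269.2, 210.2]
weight_large_center 0.67 [ 0.565 -0.005  0.045]
weight_small_center 0.51 [0.511 0.375 0.037]
top colour [452.23433243 232.82198002] 77.71592613067112 1101.0 model (array([450.71095137, 233.29958188]), np.float64(1.3581890212394951), 1391.9517307505012)
[451.88472755 232.36896041]
```

```bash
python3 -c "
from workcell import bot
print(bot.job_done())"
```

```text
the job is handed in; nothing more can be done
None
```

The job is handed in at about 34 s of the 112 s allowed: large weight, small weight, caul and blank each went to their places in that order, with the blank centred on the strips to within about 5 mm by the cameras, but I viewed 16 pictures, over the limit of 14.

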